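# Set the lamp and hold the reflector lid for a product photo

### The arm

A 6-joint arm with a two-finger parallel gripper is mounted at the origin on the work surface. World frame = base frame: x ahead of the robot, y to its left, z up, the work surface at z = 0. Lengths are in m, angles in rad, forces in N, time in s.
With the tool pointing down it reaches from about 0.375 to 0.9 m from the base axis. Payload 3.1 kg.
Tool frame: the origin (TCP) lies between the finger pads; the fingertips stand 25 mm ahead of it and the grasp point (between the pads) lies 6 mm ahead of it; x points along the fingers, y is the direction in which the jaws open and shut, and the axes are right-handed (so a half turn about x gives the same grasp; the last joint's range is limited). The gripper opens to 85 mm and grips with 20 to 120 N. Pads are 22 mm wide; open, the fingers measure 114 mm over their backs; the gripper's body (76 mm by 85 mm) begins 54 mm behind the grasp point. The pads swing forward as they close: fully open they stand 13 mm farther back than shut.
Start: joints at [-1.3, 0.527, 1.433, -0, 1.181, -0.178], TCP at [0.271, -0.563, 0.256] pointing down, gripper open.
Joint ranges: [-3.08, 3.08], [-0.75, 2.2], [0.22, 2.44], [-1.43, 4.57], [0, 2.65], [-2.85, 2.85]. Speed limits (rad/s): [2.79, 2.79, 3.14, 3.14, 3.14, 3.14].

### API

Orientations are given as a unit quaternion [x, y, z, w].
In Python, from station import manip, viewer, workorder gives the robot as it stands.
- The arm moves only by the shell command python3 -m crank 'ROWS' [FORCE]. ROWS is JSON, one flat list of numbers, 5 for each row, row after row: the opening, from 0 (shut) to 1 (fully open), then the shift along the world's x, y, z in mm, then the turn about the world's z in rad. A call has 1 to 10 rows; each row is the pose to reach, as a shift and turn from the pose commanded when the call began; what a row does not reach only later rows make up. A row lasts 1/8 s, in which the tool goes at most 62.5 mm and 10.7 degrees, less where a joint would pass 70% of its speed; a pose out of reach is approached as far as the arm can. A call with a gripper value outside its range is refused whole. The fingers move at their own pace and stop on an object; FORCE is the grip in N (left out, the last holds). Time passes only in rows, so rows that repeat a pose let the fingers close. It gives the time, the measured TCP pose, the force and the opening at its end, in the units of the state.
- manip.sense(): the state, without advancing time (a new reading comes with each control period).
- viewer.snapshot(name): name is "scene" or "top" or "wrist"; returns a dict with "img" (384x512x3 uint8, red, green, blue), "range_z" (384x512 float32, m along the optical axis (not along the pixel's ray), 0 where there is no reading), "fx", "fy", "cx", "cy" (pixels), "k1" (the pictures are not rectified: a ray, as slopes to the right and down, at radius r is drawn at 1 + k1 r^2 times it, then the intrinsics apply), "origin" and "attitude" of the camera in the world. Camera axes: x right, y down, z forward; pixel columns grow to the right and rows downward; lengths in m; the calibration is good to about 2 mm. A picture is of the moment at which its call begins.
- workorder.sign_off(): hands the job in, once; it reports no verdict.
The state is a dict: "t": time; "q": joint angles; "qd": joint speeds; "tau": joint torques, N m; "tcp_pos": TCP position; "tool_rot": TCP orientation; "force": force on the tool from outside, world axes, zero at the start; "ft_torque": the same for the moment, N m; "finger_gap": opening from 0.0 (shut) to 1.0 (fully open).
Only numpy, scipy, OpenCV 4.12 (cv2) and the standard library are available. Lean on these libraries where they do the work, as an engineer would, in place of code of your own. Each camera call takes 0.05 s, during which the arm holds its last target.

### The job

A photo is about to be taken of the bowl in the photo case. First, with the lid still shut, slide the lamp dimmer's grip along its track until it stands level with the little arrow-headed clip beside the track, and leave it there; then lift the case's reflector lid by its round handle to 45 degrees and hold it there. The lid falls shut when let go, so finish while still holding it steady at 45 degrees, and leave everything else on the table where it stands.

Things in the scene. Friction and masses are not known exactly. Their poses are not given: they have to be found in the camera images.
- case: the photo case: grey open-topped box fixed to the table, 220 (its x) x 240 (its y) x 110 high, under a hinged lid. Origin at the centre of its underside, z up; at yaw 0 its front faces the robot (-x), and the hinge runs along its y axis on its far (+x) rim. Its place and its yaw (up to 0.2 rad) vary.
- lid (a joint): angle of the lid in rad: 0 shut (lying level on the case), growing as the front edge rises; 0.785 is 45 degrees, it stops at 1.4. A free hinge without spring: about 0.3 to 0.5 kg, it falls shut from any angle when let go.
- lid_hinge (a point): point on the hinge axis, at the middle of its length: 110 mm behind the case's centre and 110.5 mm above the table. Turns with the lid: its x axis lies in the lid and points from the front edge to the hinge, its y axis is the hinge axis, its z axis is the lid's outward normal. The lid is a flat panel 220 (along x, all on the -x side) x 240 x 8 thick, white inside and outside with an aluminium rim, its underside on the axis.
- lid_handle (a point): centre of the lid's handle: an upright round black disc, 36 diameter, 14 thick along the hinge (y) axis, standing on a short stem (16 x 12) on the lid's outer face near its front edge. In the lid's frame this point is 195 mm in front of the hinge axis and 38 mm out (30 mm above the lid's outer face). Axes as lid_hinge. Gripped across its 14 mm faces, it can turn between the finger pads as the lid swings.
- dimmer_base: the lamp dimmer: flat aluminium base fixed to the table, 170 long (its y) x 80 wide (its x, from -32 to +48) x 14 high, origin under the track. The black track runs along its y axis. It stands to the left or right of the case, with its y axis pointing roughly at the robot's side of the table.
- dimmer_top (a point): centre of the top of the dimmer's black sliding grip, a block 24 (x) x 16 (y, along the track) x 36 high, its top 50 mm above the table; axes as the base. It moves along the base's y with about 1.5 N of friction and stays where it is left.
- dimmer (a joint): travel of the dimmer grip in m, 0 to 0.12, growing along the base's +y; 0.06 is the middle of the track. It starts near 0.
- clip: the clip: a dark steel arrow-headed block fixed on the dimmer base beside the track, 24 (x, from -7 to +17) x 12 (y) x 7 high, its underside 14 mm above the table; axes as the base. It points along its -x at the track, its tip 25 mm from the track's centre line. Its y = 0 line is where the middle of the grip must stand; that is 60 to 110 mm of travel along the track.
- sample_bowl: white bowl standing in the case under the lid, 100 diameter, 55 high. Origin under its centre. Bystander.
- bowl_stack: stack of white bowls, 120 diameter, 110 high, on the other side of the case from the dimmer. Origin under its centre. Bystander.
- mug: terracotta mug, 80 diameter, 90 high, handle at its +y, in front of the case on the left. Origin under its centre. Bystander.
- tape: brown ring of packing tape lying flat, 90 diameter, 48 high, in front of the case on the right. Origin under its centre. Bystander.
- spray: white bottle, 60 diameter, 170 high, at the far left. Origin under its centre. Bystander.
- brush: hand brush lying along its x, near the robot on the right. Bystander.

How it is judged:
On the way, in this order (a step that is already met when the one before it is completed fails the run):
1. the dimmer grip stands level with the clip (within 7 mm along the track) while the lid is still shut (y of dimmer_top in the frame of clip between -0.007 and 0.007 m and value of joint lid below 0.08 rad), for 0.3 s.
2. the lid is lifted to 45 degrees (within 6 degrees) (value of joint lid between 0.681 and 0.89 rad), for 0.2 s.
At the end, for the whole second after the job is handed in: The lid stands still at 45 degrees (within 6 degrees), held by the gripper's fingers (more than 0.4 N of contact) and propped by no loose thing; the dimmer grip is still level with the clip, within 7 mm along the track (all of step 2 and velocity of joint lid between -0.1 and 0.1 rad/s and contact force between the fingers and lid above 0.4 N and y of dimmer_top in the frame of clip between -0.007 and 0.007 m and not (contact force between lid and sample_bowl above 0.2 N) and not (contact force between lid and bowl_stack above 0.2 N) and not (contact force between lid and mug above 0.2 N) and not (contact force between lid and tape above 0.2 N) and not (contact force between lid and spray above 0.2 N) and not (contact force between lid and brush above 0.2 N)); the arm keeps its last pose, push and grip.
It fails at once if a bystander (bowl in the case, bowl stack, mug, tape, bottle or brush) is pushed more than 30 mm from its place (distance of any of sample_bowl, bowl_stack, mug, tape, spray, brush from where it was at the start of the episode above 0.03 m).
It fails at once if a bystander is tipped over (angle between any of sample_bowl, bowl_stack, mug, tape, spray's own z axis and vertical above 0.5 rad).
It also fails if it takes over 54 s, if anything falls off the work surface, if the arm or the gripper's body presses on something with over 40 N, if the wrist force passes 120 N, or if a joint passes its speed limit or range.

## Working session

There is one attempt and no reset: what is moved stays moved. The work goes in short steps, Python scripts to look and compute and a shell command to move; the robot and the scene stay as the last step left them, time stands still between calls to the robot, and variables do not carry over. Pictures are saved under pics/ and viewed, and the job is handed in when it is done.

```bash
ls; mkdir -p pics; cat > h.py <<'E'
import numpy as np, cv2
from station import manip, viewer, workorder
from scipy.spatial.transform import Rotation as R
def snap(n,f):
    s=viewer.snapshot(n); cv2.imwrite('pics/'+f+'.png',cv2.cvtColor(s['img'],cv2.COLOR_RGB2BGR)); 
    np.save(f'pics/{n}.npy',s,allow_pickle=True); return s
def load(n): return np.load(f'pics/{n}.npy',allow_pickle=True).item()
def cloud(s):
    v,u=np.mgrid[0:384,0:512].astype(np.float32)
    K=np.array([[s['fx'],0,s['cx']],[0,s['fy'],s['cy']],[0,0,1.]])
    p=cv2.undistortPoints(np.stack([u.ravel(),v.ravel()],1)[:,None].astype(np.float64),K,np.array([s['k1'],0,0,0.]))[:,0]
    z=s['range_z'].ravel()
    c=np.stack([p[:,0]*z,p[:,1]*z,z],1)
    A=np.array(s['attitude']); 
    M=R.from_quat(A).as_matrix() if A.size==4 else A
    w=c@M.T+np.array(s['origin']); w[z==0]=np.nan
    return w.reshape(384,512,3)
E
python3 - <<'E'
from h import *
for n in ('scene','top'):
    s=snap(n,n+'0'); print(n,s['origin'],s['attitude'],s['k1'],s['fx'])
print(manip.sense())
E
```

```text
pics
scene [ 0.95398248 -0.87390466  0.84106605] [ 0.85946629  0.21912056 -0.10345456 -0.45011225] -0.05010611499050425 486.1126723845421
top [0.25011121 0.0251533  1.62163658] [ 0.70972008 -0.70037553  0.0555301  -0.0518453 ] -0.1432623039369977 483.42277866505697
{'t': 0.1, 'q': array([-1.30052391e+00,  5.28368812e-01,  1.43379537e+00, -2.10734280e-05,
        1.18138491e+00, -1.78493414e-01]), 'qd': array([ 0.00083127, -0.00213483, -0.00335842, -0.00173058, -0.00063012,
        0.00097307]), 'tau': array([-1.21362250e-04, -4.43304598e+01, -1.78586090e+01, -2.50733119e-04,
        3.85894353e-03, -1.41265201e-05]), 'tcp_pos': array([ 0.27102068, -0.56251245,  0.25542737]), 'tool_rot': array([-0.68934117, -0.158028  ,  0.6894184 , -0.15664668]), 'force': array([-0.02178043, -0.45162707, -0.4689703 ]), 'ft_torque': array([-0.00705434,  0.03577181,  0.03619424]), 'finger_gap': 1.0000552236201488}
```

View pics/scene0.png

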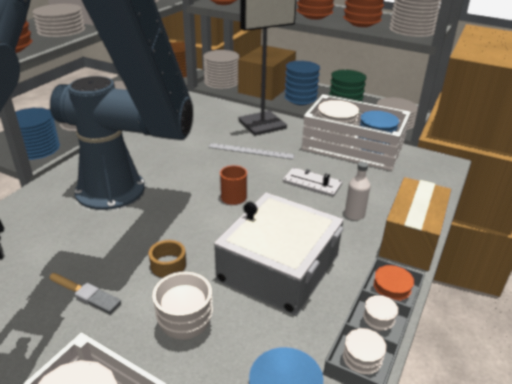

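View pics/top0.png

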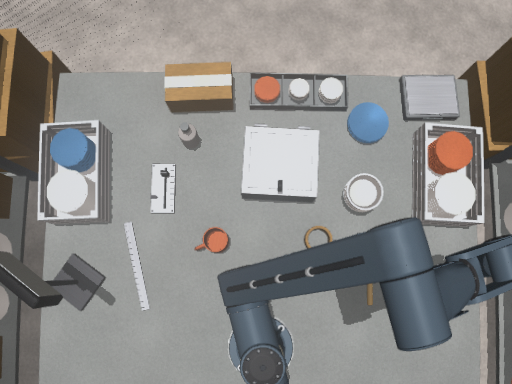

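```bash
python3 - <<'E'
from h import *
s=load('top'); w=cloud(s)
np.save('pics/w.npy',w)
im=cv2.cvtColor(s['img'],cv2.COLOR_RGB2BGR)
a=cv2.resize(im[155:225,140:190],None,fx=8,fy=8,interpolation=cv2.INTER_CUBIC)
b=cv2.resize(im[115:210,232:332],None,fx=6,fy=6,interpolation=cv2.INTER_CUBIC)[:560]
a=a[:560]
cv2.imwrite('pics/za.png',a);cv2.imwrite('pics/zb.png',b)
z=w[...,2]
for v in range(160,218,3): print(v,' '.join('%4.0f'%(1000*z[v,u]) for u in range(146,182,2)))
for (u,v) in [(165,172),(152,196),(280,185),(280,160),(153,165),(173,212),(189,133),(217,240),(363,193),(318,238)]: print(u,v,w[v,u].round(3))
E
```

```text
160    2    5    6    1    8   -0    8   -4    2    7    1    4    8   10    2    4   -2   -6
163    4   -1   -5    1    3   -3    8    4    0   -1    3    3   -7    2   -1    0    2    0
166    3    2   -1   11   18   15    8   11   10    4   19   14    9   16   14   -1    1  -10
169    2   -1   -3   12    8   19   12   21   22   16   11   17   14   18   20    8    8   -3
172   -7    2    4   14   17   15   19   51   49   51   56   24    9   18   17   -2   -0   -6
175   -2    8    1   16    8   19    8   15   48   46   39   27   15   10   19    0    2   -1
178    1   -0    6   15   10   19   15   11   11   12   23    9   11   12   19   -2   -3    2
181   -3   -1   -2   18   17   13    8    8   10   16   11   15   22   11   11    0    2   -2
184    3  nan    2   14   18   10    7   18   16   14   14   16   20    9    8    0   -5    6
187   -1   -0    1   11   13   16   15   14   14   17   10   15   19   16   17    3    3   -1
190   -1   -9    1   14   16   17   15   12   19   20   16   16   16   16   11   -0    1    2
193    8    2   -1    9    8   14   11   17   17   11    9   15   
[... 371 characters left out ...]
11   12   17   11   -2    7    2
208   -0    1   20   11   16   14   11   20   11   26    8   19   14   17   12    2    4   -5
211   -3   -4   11   15   15   15   13   14   16   13    9   18    9   23    6    2    1   -5
214    0    2   -1    3    3   -1  -10   -1    3   -6    4   -6    2    1    4   -2   -1   -4
217    1    1    1    2    6    4    4   -2   -7   -0    8   -2   -2   -4    3   -2   -2    3
165 172 [0.572 0.326 0.052]
152 196 [0.495 0.373 0.02 ]
280 185 [ 0.512 -0.05   0.165]
280 160 [ 0.601 -0.052  0.123]
153 165 [0.604 0.376 0.013]
173 212 [0.443 0.3   0.015]
189 133 [0.686 0.241 0.123]
217 240 [0.352 0.151 0.001]
363 193 [ 0.507 -0.328  0.071]
318 238 [ 0.363 -0.187  0.005]
```

View pics/za.png

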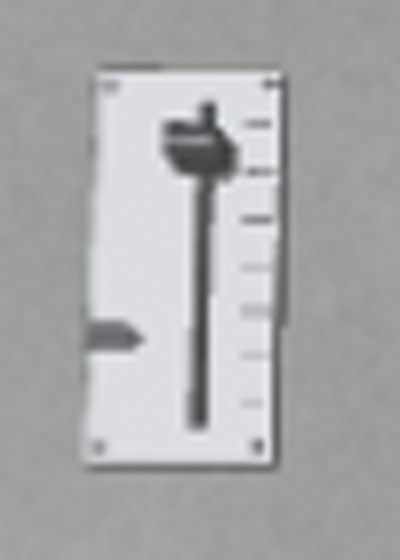

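View pics/zb.png

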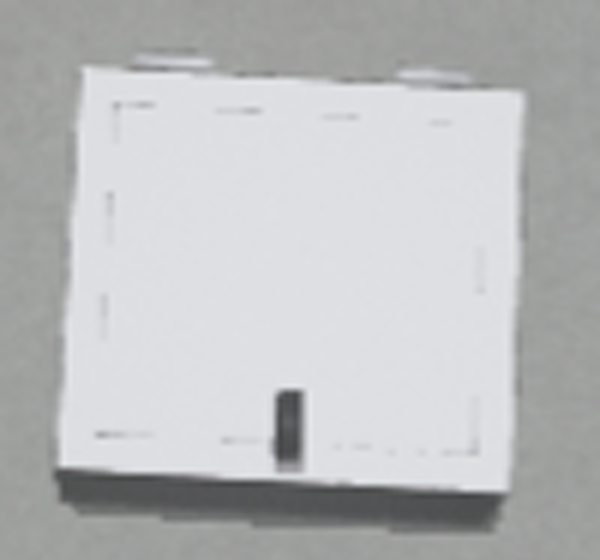

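```bash
cat >> h.py <<'E'
def hit(s,uv,h):
    uv=np.atleast_2d(np.array(uv,float))
    K=np.array([[s['fx'],0,s['cx']],[0,s['fy'],s['cy']],[0,0,1.]])
    p=cv2.undistortPoints(uv[:,None],K,np.array([s['k1'],0,0,0.]))[:,0]
    M=R.from_quat(s['attitude']).as_matrix(); o=np.array(s['origin'])
    d=np.c_[p,np.ones(len(p))]@M.T
    return o+d*((h-o[2])/d[:,2])[:,None]
def pix(s,P):
    M=R.from_quat(s['attitude']).as_matrix(); c=(np.atleast_2d(P)-np.array(s['origin']))@M
    a=c[:,:2]/c[:,2:]; a=a*(1+s['k1']*(a**2).sum(1,keepdims=True))
    return a*[s['fx'],s['fy']]+[s['cx'],s['cy']]
E
python3 - <<'E'
from h import *
s=load('top');w=np.load('pics/w.npy');z=w[...,2]
za=lambda L:[(140+(x+.5)/8-.5,155+(y+.5)/8-.5) for x,y in L]
zb=lambda L:[(232+(x+.5)/6-.5,115+(y+.5)/6-.5) for x,y in L]
print('base corners',hit(s,za([(97,70),(282,72),(276,466),(86,466)]),.014).round(4))
print('track ends',hit(s,za([(207,100),(197,430)]),.014).round(4))
print('clip tip,left',hit(s,za([(145,339),(88,338)]),.021).round(4))
print('grip top',hit(s,za([(163,120),(163,142),(235,150),(200,135)]),.05).round(4))
m=np.zeros(z.shape,bool);m[165:182,155:175]=1;m&=(z>.036)
print('grip depth pts',m.sum(),w[m].mean(0),w[m].min(0),w[m].max(0), np.argwhere(m).min(0),np.argwhere(m).max(0))
print('lid corners',hit(s,zb([(82,66),(524,92),(508,493),(57,467)]),.1185).round(4))
m=np.zeros(z.shape,bool);m[170:200,270:290]=1;m&=(z>.135)
print('handle',m.sum(),w[m].mean(0),w[m].min(0),w[m].max(0))
print('handle top px',hit(s,zb([(290,390),(290,460)]),.1485).round(4))
E
```

```text
base corners [[0.6092 0.3809 0.014 ]
 [0.6092 0.301  0.014 ]
 [0.44   0.2968 0.014 ]
 [0.4387 0.3775 0.014 ]]
track ends [[0.5966 0.3327 0.014 ]
 [0.4547 0.3309 0.014 ]]
clip tip,left [[0.4921 0.3533 0.021 ]
 [0.4922 0.3776 0.021 ]]
grip top [[0.5801 0.344  0.05  ]
 [0.5708 0.3435 0.05  ]
 [0.5677 0.3131 0.05  ]
 [0.5739 0.3281 0.05  ]]
grip depth pts 44 [0.57020027 0.33142985 0.04882812] [0.56203437 0.32005202 0.03680844] [0.58058079 0.34308364 0.05592775] [170 160] [175 167]
lid corners [[ 0.7142  0.0603  0.1185]
 [ 0.7037 -0.1781  0.1185]
 [ 0.4848 -0.1676  0.1185]
 [ 0.4954  0.0697  0.1185]]
handle 58 [ 0.51161795 -0.05065537  0.1608481 ] [ 0.49673806 -0.05742784  0.14040029] [ 0.53003265 -0.04411519  0.16879396]
handle top px [[ 0.5325 -0.0509  0.1485]
 [ 0.4958 -0.0511  0.1485]]
```

```bash
python3 - <<'E'
from h import *
q=manip.sense(); M=R.from_quat(q['tool_rot']).as_matrix(); print(M.round(3)); print(q['tcp_pos'])
y=M[:,1]; print('toolY yaw',np.arctan2(y[1],y[0]))
print('need', np.array([.573,.3305,.12])-q['tcp_pos'])
E
```

```text
[[-0.001  0.434 -0.901]
 [ 0.002 -0.901 -0.434]
 [-1.    -0.002 -0.   ]]
[ 0.27102068 -0.56251245  0.25542737]
toolY yaw -1.122022155899241
need [ 0.30197932  0.89301245 -0.13542737]
```

```bash
python3 -m crank '[1,20,57,0,0.15, 1,40,114,0,0.3, 1,60,171,0,0.45, 1,80,228,0,0.6, 1,100,285,0,0.7, 1,120,342,0,0.8, 1,139,400,0,0.9, 1,158,457,0,1.0, 1,178,514,0,1.1, 1,197,571,0,1.14]' 40; python3 -m crank '[1,20,60,0,0, 1,40,120,0,0, 1,60,180,0,0, 1,80,240,0,0, 1,95,290,0,0, 1,105,322,0,0, 1,105,322,0,0, 1,105,322,-40,0, 1,105,322,-40,0, 1,105,322,-40,0]'
python3 - <<'E'
from h import *
q=manip.sense(); y=R.from_quat(q['tool_rot']).as_matrix()[:,1]; print(q['tcp_pos'],np.arctan2(y[1],y[0]))
s=snap('wrist','wr1'); snap('top','top1')
E
```

```text
t: 1.35
tcp_pos: [0.4686, 0.0098, 0.2562]
tool_rot: [0.495, 0.505, -0.495, 0.505]
force: [1.5, -1.6, -0.5]
finger_gap: 1.002
t: 2.6
tcp_pos: [0.5735, 0.3291, 0.217]
tool_rot: [0.496, 0.504, -0.496, 0.504]
force: [0.6, 0.5, 0.2]
finger_gap: 0.999
[0.57347141 0.32912804 0.21699952] 0.017030519272028574
```

View pics/wr1.png

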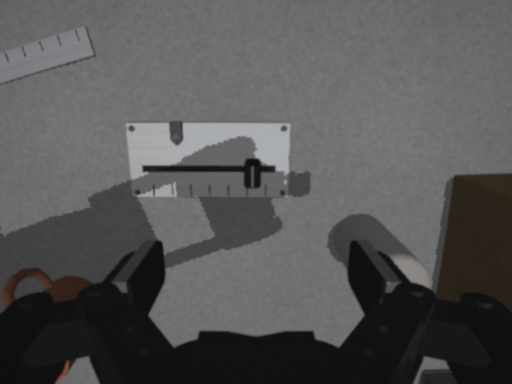

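```bash
python3 - <<'E'
from h import *
s=load('wrist'); im=cv2.cvtColor(s['img'],cv2.COLOR_RGB2BGR)
cv2.imwrite('pics/zw.png',cv2.resize(im[115:205,120:300],None,fx=4.4,fy=4.4,interpolation=cv2.INTER_CUBIC))
w=cloud(s);z=w[...,2]
m=np.zeros(z.shape,bool);m[150:195,235:270]=1;m&=(z>.044)&(z<.058)
print(m.sum(),np.median(w[m],0),np.percentile(w[m],3,0),np.percentile(w[m],97,0))
m=np.zeros(z.shape,bool);m[120:145,165:190]=1;m&=(s['img'].sum(2)<200)
print(m.sum(),np.median(w[m],0),np.argwhere(m).mean(0))
print(hit(s,[(126,122),(290,123)],.014),hit(s,[(143,168),(275,168)],.014))
E
```

```text
403 [0.56997828 0.33285819 0.0505329 ] [0.56257238 0.3213333  0.04764923] [0.57674396 0.34317179 0.05193195]
22 [0.49829411 0.37381191 0.02099674] [127.95454545 180.68181818]
[[0.44074765 0.37783993 0.014     ]
 [0.607598   0.37880495 0.014     ]] [[0.45451943 0.33022244 0.014     ]
 [0.59384681 0.33215681 0.014     ]]
```

View pics/zw.png

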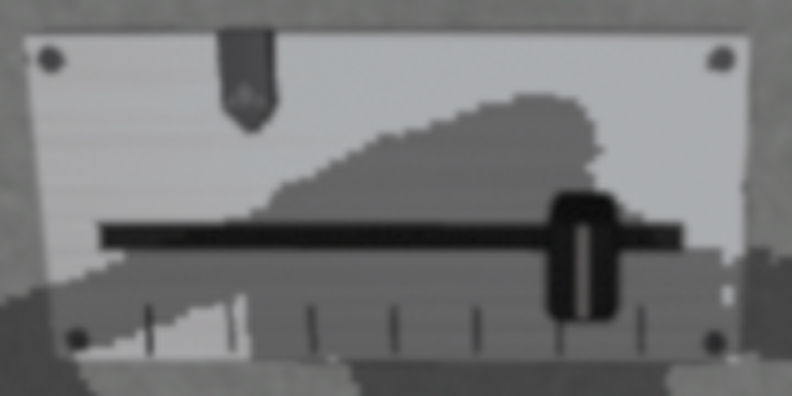

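```bash
python3 - <<'E'
from h import *
s=load('wrist')
zz=lambda L:[(120+(x+.5)/4.4-.5,115+(y+.5)/4.4-.5) for x,y in L]
print('tip',hit(s,zz([(250,131),(219,34),(275,34)]),.021),'\ngrip',hit(s,zz([(583,200),(583,318),(553,268),(614,268)]),.05))
E
```

```text
tip [[0.49316851 0.35646527 0.021     ]
 [0.48723112 0.37827927 0.021     ]
 [0.4999304  0.37840114 0.021     ]] 
grip [[0.57004564 0.34671028 0.05      ]
 [0.57034896 0.32098932 0.05      ]
 [0.56382088 0.33194014 0.05      ]
 [0.57683006 0.33213411 0.05      ]]
```

```bash
python3 -m crank '[1,-3,3,-50,0, 1,-3,3,-100,0, 1,-3,3,-145,0, 1,-3,3,-168,0, 1,-3,3,-168,0, 0,-3,3,-168,0, 0,-3,3,-168,0, 0,-3,3,-168,0, 0,-3,3,-168,0, 0,-3,3,-168,0]' 30
```

```text
t: 3.95
tcp_pos: [0.5705, 0.3331, 0.0492]
tool_rot: [0.496, 0.504, -0.495, 0.505]
force: [0.2, -0.3, 5.3]
finger_gap: 0.177
```

```bash
python3 -m crank '[0,-10,0,0,0, 0,-22,0,0,0, 0,-35,-1,0,0, 0,-48,-1,0,0, 0,-60,-1,0,0, 0,-70,-1,0,0, 0,-77,-1,0,0, 0,-77,-1,0,0, 0,-77,-1,0,0, 0,-77,-1,0,0]'
python3 - <<'E'
from h import *
print(manip.sense()['tcp_pos'])
s=snap('wrist','wr2');im=cv2.cvtColor(s['img'],cv2.COLOR_RGB2BGR)
cv2.imwrite('pics/wr2z.png',cv2.resize(im,None,fx=1.5,fy=1.5))
E
```

```text
t: 5.2
tcp_pos: [0.4922, 0.3321, 0.0492]
tool_rot: [0.495, 0.505, -0.496, 0.504]
force: [-1.5, 0.7, 8.9]
finger_gap: 0.177
[0.49218165 0.33212665 0.04918307]
```

View pics/wr2z.png

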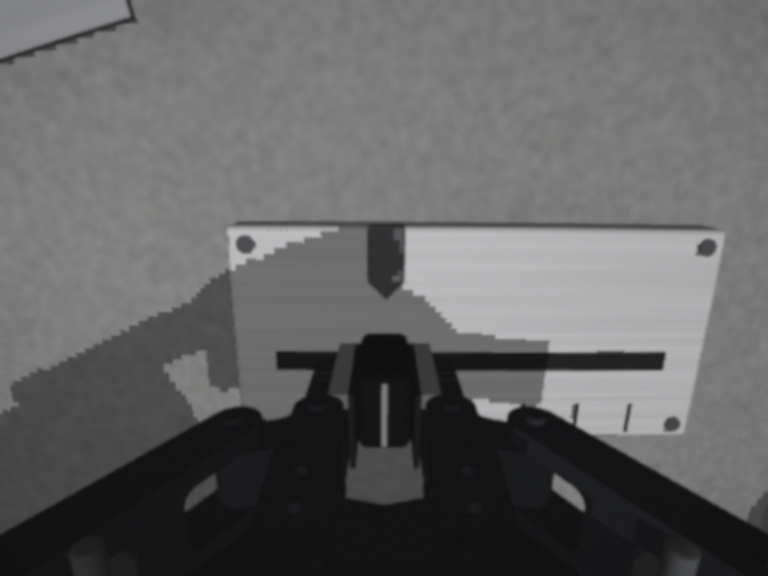

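```bash
python3 - <<'E'
from h import *
s=load('wrist')
f=lambda L:[((x+.5)/1.5-.5,(y+.5)/1.5-.5) for x,y in L]
print(hit(s,f([(386,298),(369,225),(404,225)]),.021),hit(s,f([(385,385),(385,445)]),.05))
E
```

```text
[[0.49269375 0.35568564 0.021     ]
 [0.48694797 0.37958008 0.021     ]
 [0.49793382 0.37975745 0.021     ]] [[0.49259373 0.33935987 0.05      ]
 [0.49291469 0.31999236 0.05      ]]
```

```bash
python3 -m crank '[1,0,0,0,0, 1,0,0,0,0, 1,0,0,0,0, 1,0,0,30,0, 1,0,0,90,0, 1,0,0,150,0, 1,0,0,200,0, 1,0,0,200,0]'
python3 - <<'E'
from h import *
s=snap('wrist','wr3');im=cv2.cvtColor(s['img'],cv2.COLOR_RGB2BGR)
cv2.imwrite('pics/wr3z.png',cv2.resize(im[100:220,150:330],None,fx=4,fy=4,interpolation=cv2.INTER_CUBIC))
E
```

```text
t: 6.25
tcp_pos: [0.4955, 0.3331, 0.253]
tool_rot: [0.499, 0.503, -0.492, 0.506]
force: [0.2, -0.1, -0.9]
finger_gap: 0.998
```

View pics/wr3z.png

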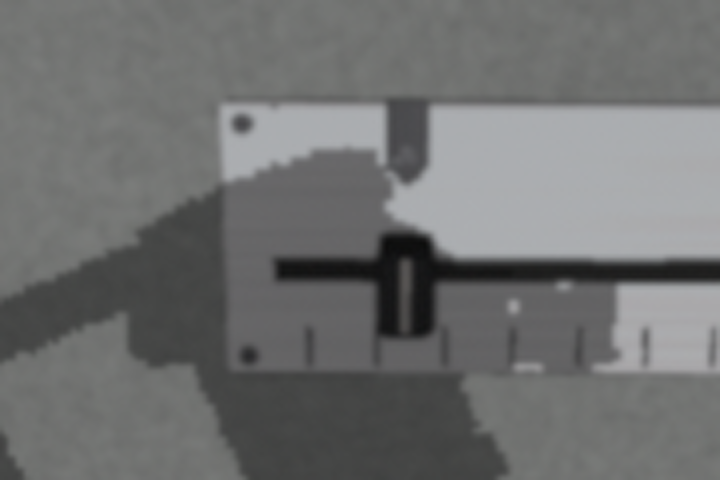

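```bash
python3 - <<'E'
from h import *
s=load('wrist')
f=lambda L:[(150+(x+.5)/4-.5,100+(y+.5)/4-.5) for x,y in L]
print(hit(s,f([(406,184)]),.021),hit(s,f([(405,258),(404,332),(378,290),(432,290)]),.05))
E
python3 -m crank '[1,3,-40,0,0.17, 1,6,-90,0,0.34, 1,8,-140,0,0.51, 1,10,-190,0,0.68, 1,12,-240,0,0.85, 1,14,-290,0,1.02, 1,16,-335,0,1.19, 1,18,-365,0,1.36, 1,20,-383,0,1.511, 1,20,-383,0,1.511]'
python3 -m crank '[1,0,0,0,0,1,0,0,0,0]'
python3 - <<'E'
from h import *
q=manip.sense(); y=R.from_quat(q['tool_rot']).as_matrix()[:,1]; print(q['tcp_pos'],np.arctan2(y[1],y[0]))
s=snap('wrist','wr4')
E
```

```text
[[0.4923012  0.35625447 0.021     ]] [[0.49238042 0.34064755 0.05      ]
 [0.49235255 0.32068606 0.05      ]
 [0.48537247 0.33199552 0.05      ]
 [0.4995951  0.33219478 0.05      ]]
t: 7.55
tcp_pos: [0.5123, -0.0519, 0.2464]
tool_rot: [0.017, 0.708, -0.016, 0.706]
force: [-1.1, 0.4, -0.7]
finger_gap: 1.001
t: 7.8
tcp_pos: [0.5127, -0.05, 0.2478]
tool_rot: [0.015, 0.707, -0.015, 0.706]
force: [-0.6, 0.6, 0.1]
finger_gap: 1.001
[ 0.51271239 -0.05000428  0.24779281] 1.5290780964527515
```

View pics/wr4.png

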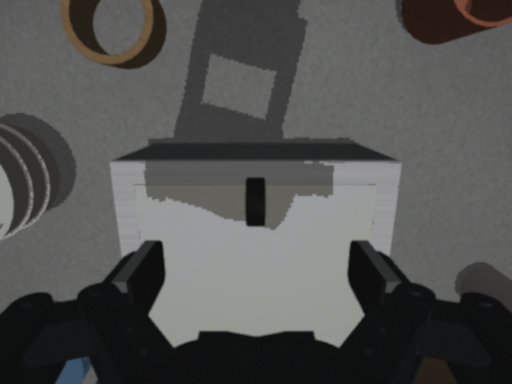

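```bash
python3 - <<'E'
from h import *
s=load('wrist');w=cloud(s);z=w[...,2]
m=np.zeros(z.shape,bool);m[172:235,240:272]=1;m&=(z>.135)&(z<.18)
p=w[m];print(m.sum(),np.median(p,0),np.percentile(p,2,0),np.percentile(p,98,0))
t=p[p[:,2]>.160];print(len(t),t.mean(0))
print(hit(s,[(112,160),(400,160),(256,160)],.1185))
E
```

```text
970 [ 0.50792046 -0.05103803  0.16417982] [ 0.49577964 -0.0576458   0.14795281] [ 0.52701927 -0.04452005  0.16732652]
743 [ 0.51156763 -0.05117706  0.16466148]
[[ 0.48298846 -0.16584932  0.1185    ]
 [ 0.49323784  0.06778484  0.1185    ]
 [ 0.48837658 -0.04910725  0.1185    ]]
```

```bash
python3 -m crank '[1,0,-1,-40,0, 1,0,-1,-75,0, 1,0,-1,-94,0, 1,0,-1,-94,0, 0,0,-1,-94,0, 0,0,-1,-94,0, 0,0,-1,-94,0, 0,0,-1,-94,0, 0,0,-1,-94,0, 0,0,-1,-94,0]' 40
python3 - <<'E'
import numpy as np
c,s=np.cos(.043),-np.sin(.043)
for d in (0,5,10,15,20,25,30,35,40,45):
    a=np.radians(d); x=-195*np.cos(a)+38*np.sin(a); zz=195*np.sin(a)+38*np.cos(a)
    print(d,round((x+195)*c,1),round((x+195)*s,1),round(zz-38,1))
E
```

```text
t: 9.1
tcp_pos: [0.5135, -0.0507, 0.155]
tool_rot: [0.016, 0.707, -0.014, 0.707]
force: [1.3, 6.3, 3.3]
finger_gap: 0.158
0 0.0 -0.0 0.0
5 4.1 -0.2 16.9
10 9.6 -0.4 33.3
15 16.5 -0.7 49.2
20 24.7 -1.1 64.4
25 34.3 -1.5 78.9
30 45.1 -1.9 92.4
35 57.0 -2.5 105.0
40 70.0 -3.0 116.5
45 83.9 -3.6 126.8
```

```bash
python3 -m crank '[0,2,0,8,0, 0,4,0,17,0, 0,7,0,25,0, 0,10,0,33,0, 0,13,-1,41,0, 0,16,-1,49,0, 0,21,-1,57,0, 0,25,-1,64,0, 0,25,-1,64,0, 0,25,-1,64,0]'
python3 - <<'E'
from h import *
snap('scene','sc2'); print(manip.sense()['tcp_pos'])
E
```

```text
t: 10.35
tcp_pos: [0.5374, -0.0517, 0.218]
tool_rot: [0.016, 0.708, -0.014, 0.706]
force: [1.4, 5.8, -4.5]
finger_gap: 0.156
[ 0.5374369  -0.05169542  0.21802048]
```

View pics/sc2.png

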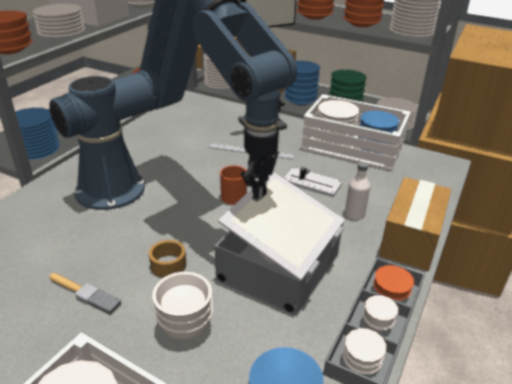

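The lid is held and rising (front edge about pixel (225,215), handle at (258,188)). Continuing to 45 degrees.

```bash
python3 -m crank '[0,5,0,8,0, 0,10,-1,15,0, 0,15,-1,22,0, 0,20,-1,28,0, 0,26,-1,35,0, 0,32,-2,41,0, 0,39,-2,47,0, 0,45,-2,52,0, 0,52,-2,58,0, 0,59,-3,62,0]'
python3 -m crank '[0,0,0,0,0, 0,0,0,0,0, 0,0,0,0,0, 0,0,0,0,0]'
python3 - <<'E'
from h import *
s=snap('scene','sc3'); print(manip.sense()['force'])
w=cloud(s); np.save('pics/w3.npy',w)
snap('top','top3')
E
```

```text
t: 11.65
tcp_pos: [0.5954, -0.0542, 0.2801]
tool_rot: [0.016, 0.709, -0.013, 0.705]
force: [-3.6, 9.0, -1.9]
finger_gap: 0.154
t: 12.15
tcp_pos: [0.596, -0.0542, 0.2806]
tool_rot: [0.016, 0.708, -0.013, 0.706]
force: [-0.6, 7.6, -2.5]
finger_gap: 0.156
[-1.76458249  7.88371217 -1.5541321 ]
```

View pics/sc3.png

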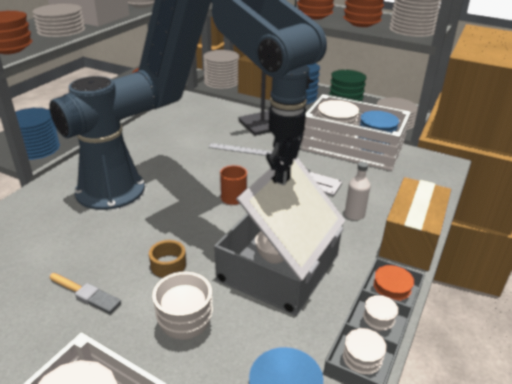

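View pics/top3.png

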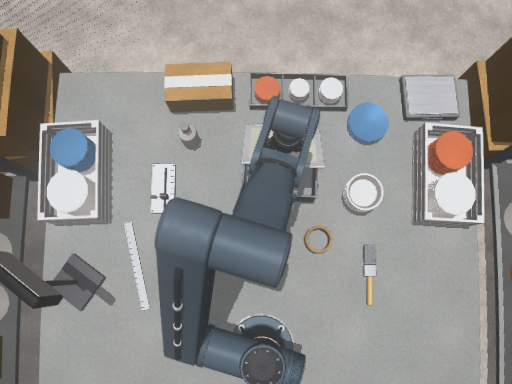

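```bash
python3 - <<'E'
from h import *
w=np.load('pics/w3.npy');m=np.zeros((384,512),np.uint8)
cv2.fillPoly(m,[np.array([(262,195),(300,255),(328,225),(298,190)])],1)
p=w[m>0];p=p[~np.isnan(p).any(1)]
for _ in range(3):
    c=p.mean(0);n=np.linalg.svd(p-c,full_matrices=False)[2][2];n*=np.sign(n[2]);p=p[abs((p-c)@n)<.012]
print(len(p),n,np.degrees(np.arccos(n[2])))
t=manip.sense()['tcp_pos']
# from TCP: grasp point relative hinge
h=np.array([.709,-.0589]);d=(t[:2]-h)@[np.cos(.043),-np.sin(.043)]
print('kin',np.degrees(np.arctan2(t[2]-.006-.1105,-d)-np.arctan2(38,195)), np.hypot(t[2]-.1165,d))
s=load('top');im=cv2.cvtColor(s['img'],cv2.COLOR_RGB2BGR)
cv2.imwrite('pics/zt3.png',cv2.resize(im[155:225,140:190],None,fx=8,fy=8,interpolation=cv2.INTER_CUBIC))
E
```

```text
2187 [ 0.69132205 -0.02740768  0.72202676] 43.77793186187968
kin 44.395362656740474 0.19926428499764337
```

View pics/zt3.png

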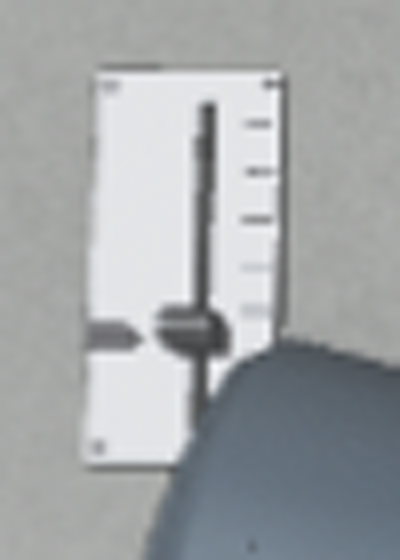

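```bash
python3 -m crank '[0,2,0,2,0, 0,2,0,2,0, 0,2,0,2,0, 0,2,0,2,0, 0,2,0,2,0]'
python3 - <<'E'
from h import *
q=manip.sense();print(q['tcp_pos'],abs(q['qd']).max(),q['force'],q['finger_gap'])
workorder.sign_off()
E
```

```text
t: 12.88
tcp_pos: [0.5981, -0.0543, 0.282]
tool_rot: [0.016, 0.708, -0.013, 0.706]
force: [-1.3, 7.5, -4.1]
finger_gap: 0.159
[ 0.59809695 -0.05428729  0.28198175] 0.0025802904171840905 [-1.31595163  7.47534604 -4.13371515] 0.15874281014491143
the job is handed in; nothing more can be done
```

I set the dimmer level with the clip while the lid was shut, then lifted the lid by its round handle to about 45° and handed the job in while still holding it, at about 13 s.

- **Dimmer:** after release, the wrist camera put the grip within about 0.5 mm of the clip along the track. The last top view also showed them level, though I only checked that one by eye.
- **Lid:** two estimates agreed to within about 0.6°: a plane fitted to the lid in the scene camera's depth picture gave 43.8°, and the gripper position gave 44.4°. I then nudged it up by about 2 mm, roughly 1°, and did not measure the angle again.
- **Hold:** at hand-in the arm was still, with joint speeds at most 0.003 rad/s. The jaws were closed on the handle at about 13.5 mm opening.
- **Bystanders:** the last scene and top pictures, taken before that nudge, showed nothing visibly moved. I did not measure their positions.

No check failed. One oddity is a steady sideways force of about 7.5 N on the tool since gripping the handle, probably from gripping it slightly off centre.

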